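# Level the bench scale with a spirit level and prove it under load

### The job

Level the bench scale before the parcels are weighed: stand the spirit level in the middle of the steel pan, running from front to back, let go of it and let its bubble settle, and then turn the black hand knob of the front foot until the bubble rests between the two lines of the vial. Then prove that the scale stays level under load: push the spirit level straight down onto the pan with about 10 N and keep pushing, bubble still between the lines; the program finishes while the hand is still pressing. Do not shift the stapler or the marker.

Things in the scene. Friction and masses are not known exactly. Their poses are not given: they have to be found in the camera images.
- level: the spirit level: aluminium bar 160 mm long (own x), 24 mm wide (y), 36 mm high (z), black end caps, 0.32 kg, alike end for end; stands on its flat base on the bench, left or right of the scale. Origin: centre of the underside. Pinch it from above across the 24 mm width, anywhere along its length. The vial lies in a cut-out of its top edge.
- vial (a point): middle of the yellow-green vial's top, 36 mm above the spirit level's underside at its middle; axes as the level's. Two black lines 19 mm apart. The vial fills x = -29 to +29 mm; on either side, 29 to 80 mm from the middle, the bar's top is flat, 24 mm wide, at the same height: opened fingers can press on both flats with the vial between them.
- bubble (a joint): place of the pale bubble (15 mm long) along the vial, m: 0 in the middle, positive towards the spirit level's own +x, ends at +-0.0165. It drifts to the higher end, 0.85 mm for each mrad of slope, and takes about 2 s to come to rest. Between the lines: within 2 mm of the middle.
- pan (a point): centre of the top of the scale's square stainless pan: 180 x 180 mm, flat, no rim, about 41 mm above the bench. x points to the back of the scale (away from the knob), z out of the pan. It is level from side to side; its front is too low by 5 to 15 mrad because the front foot is screwed in too far.
- scale_platform: upper part of the low grey bench scale (190 mm wide): housing, pan and front arm in one piece, tipping about its two rear feet; heavy, does not slide. Origin: on the line of the rear feet, 75 mm behind the pan's centre and 30 mm below its top; axes as the pan's.
- knob_grip (a point): middle of the black ribbed hand knob on the front foot's screw, 145 mm in front of the pan's centre, 50 mm above the bench. Round, 43 mm across, 38 to 62 mm above the bench; grip across from above. Turns in place about its vertical axis, stiff (0.06 N m), stays put. Clockwise from above raises the front: the bubble moves 3.1 mm to the front for each rad; 1.4 to 4.2 rad are needed.
- carton_stapler: the red carton stapler, 28 x 158 x 62 mm, its length along its own y. A bystander: it may lie left or right of the scale, where the spirit level does not.
- marker_a: the white marker pen with black cap, 135 mm long (along its own y), 16 mm thick, lying in front of the scale to the left. A bystander.
There are look-alikes about, which are no part of the job. Several things look just like the level: the one meant starts nearest to the robot's base.

How it is judged:
On the way, in this order (a step that is already met when the one before it is completed fails the run):
1. the spirit level stands in the middle of the pan, front to back, has been let go, and its bubble has drifted out of the lines (more than 3 mm off the middle) (x of level in the frame of pan between -0.03 and 0.03 m and y of level in the frame of pan between -0.055 and 0.055 m and z of level in the frame of pan between -0.003 and 0.004 m and angle between the x axis of level and the x axis of pan, either way round below 0.15 rad and contact force between the fingers and level below 0.3 N and linear speed of level below 0.02 m/s and (value of joint bubble below -0.003 m or value of joint bubble above 0.003 m)), for 0.3 s.
2. the bubble rests between the lines (within 2 mm of the middle) with the spirit level standing free on the pan (x of level in the frame of pan between -0.03 and 0.03 m and y of level in the frame of pan between -0.055 and 0.055 m and z of level in the frame of pan between -0.003 and 0.004 m and angle between the x axis of level and the x axis of pan, either way round below 0.15 rad and contact force between the fingers and level below 0.3 N and linear speed of level below 0.02 m/s and value of joint bubble between -0.002 and 0.002 m and angle between pan's own z axis and vertical below 0.004 rad), for 0.5 s.
At the end, for the whole second after the job is handed in: For the last second the fingers press (over 3 N) the spirit level flat on the pan, within 30 mm (lengthwise), 55 mm (sideways) and 0.15 rad of the pan's middle line; 6 to 30 N between level and pan (its weight is 3 N); bubble within 2 mm of the middle; pan within 4 mrad of level (x of level in the frame of pan between -0.03 and 0.03 m and y of level in the frame of pan between -0.055 and 0.055 m and z of level in the frame of pan between -0.003 and 0.004 m and angle between the x axis of level and the x axis of pan, either way round below 0.15 rad and value of joint bubble between -0.002 and 0.002 m and angle between pan's own z axis and vertical below 0.004 rad and contact force between the fingers and level above 3 N and contact force between level and scale_platform between 6 and 30 N); the arm keeps its last pose, push and grip.
It fails at once if the stapler is shifted by more than 30 mm (distance of carton_stapler from where it was at the start of the episode above 0.03 m).
It fails at once if the marker is shifted by more than 30 mm (distance of marker_a from where it was at the start of the episode above 0.03 m).
It also fails if it takes over 72 s, if anything falls off the work surface, if the arm or the gripper's body presses on something with over 40 N, if the wrist force passes 120 N, or if a joint passes its speed limit or range.

### The arm

A 6-joint arm with a two-finger parallel gripper is mounted at the origin on a cart in front of the work surface, level with it; the furniture and walls round the work are solid. World frame = base frame: x ahead of the robot, y to its left, z up, the work surface at z = 0. Lengths are in m, angles in rad, forces in N, time in s.
With the tool pointing down it reaches from about 0.35 to 0.975 m from the base axis. Payload 4.9 kg.
Tool frame: the origin (TCP) lies midway between the tips of the shut fingers; the grasp point (between the pads) lies behind it (manip.grasp_offset is the y of the grasp point in the tool frame, in m); y points along the fingers, z is the direction in which the jaws open and shut, and the axes are right-handed (so a half turn about y gives the same grasp; the last joint's range is limited). The gripper opens to 85 mm and grips with 20 to 120 N. Pads are 22 mm wide; open, the fingers measure 114 mm over their backs; the gripper's body (76 mm by 85 mm) begins 54 mm behind the grasp point. The pads swing forward as they close: fully open they stand 13 mm farther back than shut.
Start: joints at [1.169, 0.053, 1.613, -0, 1.476, -0.119], TCP at [0.174, 0.6, 0.211] pointing down, gripper open.
Joint ranges: [-3.01, 3.01], [-1.01, 2.22], [0.06, 2.58], [-1.02, 4.17], [0.09, 2.62], [-3.14, 3.14]. Speed limits (rad/s): [2.57, 2.57, 3.14, 3.14, 3.14, 3.14].

### API

Orientations are given as a unit quaternion [w, x, y, z].
In Python, from plant import manip gives the robot as it stands. The module is installed in compiled form; this text tells all that it offers.
- The arm moves only by the shell command python3 -m jog 'ROWS'. ROWS is a JSON object of lists of equal length, an entry for each row: "offset": the shift along the world's x, y, z in units of 50 mm (1.0 is 50 mm), a list of three; "angular": the turn, a rotation vector about the world's x, y, z in units of 6 degrees (1.0 is 6 degrees), a list of three; "jaw": the finger opening in mm, from 0 to 85.4. In form: {"offset": [[tx, ty, tz], ...], "angular": [[ax, ay, az], ...], "jaw": [jaw, ...]}. A call has 1 to 12 rows; each row shifts and turns the commanded pose from where the row before left it; what a row does not reach is not made up. A row lasts 1/10 s, in which the tool goes at most 50 mm and 8.59 degrees, less where a joint would pass 70% of its speed; a pose out of reach is approached as far as the arm can. A call is refused whole if a number of a shift passes 1 or a number of a turn 1, either way. A call with a gripper value outside its range is refused whole. The fingers move at their own pace and stop on an object; the grip force is fixed at half the most. Time passes only in rows, so rows that do not move let the fingers close. It gives the time, the measured TCP pose, the force and the opening at its end, in the units of the state.
- manip.state(): the state, without advancing time (a new reading comes with each control period).
- manip.grab_frame(name): name is "scene" or "top" or "wrist"; returns the picture (480x640x3 uint8, blue, green, red); there is no depth.
- manip.camera_model(name): a dict with "fx", "fy", "cx", "cy" (pixels), "rvec" (rotation vector, rad) and "tvec" (3), from world to camera coordinates, as OpenCV has them; the wrist camera has in their place "mount" (4x4, takes a point from camera to tool coordinates, whose origin is the TCP and whose axes are the tool frame's). Camera axes: x right, y down, z forward; pixel columns grow to the right and rows downward; lengths in m; the calibration is good to about 2 mm. A picture is of the moment at which its call begins: read the wrist's pose just before it. camera_model takes no time and is no camera call.
- manip.job_done(): hands the job in, once; it reports no verdict.
The state is a dict: "time": time; "joint_pos": joint angles; "joint_vel": joint speeds; "joint_efforts": joint torques, N m; "tool_pos": TCP position; "tool_rot": TCP orientation; "contact_force": force on the tool from outside, world axes, zero at the start; "ft_torque": the same for the moment, N m; "gripper_width": opening from 0.0 (shut) to 1.0 (fully open).
Only numpy, scipy, OpenCV 4.12 (cv2) and the standard library are available. Lean on these libraries where they do the work, as an engineer would, in place of code of your own. Each camera call takes 0.05 s, during which the arm holds its last target.

## Working session

There is one attempt and no reset: what is moved stays moved. The work goes in short steps, Python scripts to look and compute and a shell command to move; the robot and the scene stay as the last step left them, time stands still between calls to the robot, and variables do not carry over. Pictures are saved under pics/ and viewed, and the job is handed in when it is done.

```bash
mkdir -p pics; ls; python3 - <<'E'
from plant import manip
import cv2
print(manip.state()); print(manip.grasp_offset)
for n in ("scene","top","wrist"):
    print(n, manip.camera_model(n))
    cv2.imwrite(f"pics/{n}0.png", manip.grab_frame(n))
E
```

```text
pics
{'time': 0.0, 'joint_pos': array([ 1.16900483e+00,  5.33575949e-02,  1.61430552e+00, -2.78832191e-06,
        1.47597596e+00, -1.19004528e-01]), 'joint_vel': array([ 2.41103984e-04, -6.80594477e-04,  4.40063087e-04,  8.29904054e-04,
        9.96304363e-05,  5.35863898e-04]), 'joint_efforts': array([-7.25726895e-04, -3.93687701e+01, -3.70174026e+01, -2.59393682e-04,
        7.00846067e-03, -2.11480915e-05]), 'tool_pos': array([0.17413735, 0.59955983, 0.20925571]), 'tool_rot': array([-0.69935053,  0.7007493 , -0.09983268,  0.09946201]), 'contact_force': array([0.85011126, 0.51861439, 0.05423589]), 'ft_torque': array([ 0.03488112, -0.00571607, -0.01239371]), 'gripper_width': 0.9967269074827386}
-0.0187
scene {'fx': 467.48536285253556, 'fy': 467.48536285253556, 'cx': 312.23681220114116, 'cy': 236.21900810958863, 'rvec': array([ 1.81780153, -1.12566076,  0.68756892]), 'tvec': array([-0.41948495,  0.25375444,  1.03276784])}
top {'fx': 461.7869902672472, 'fy': 461.7869902672472, 'cx': 317.1995695145526, 'cy': 240.60543607513765, 'rvec': array([ 2.13322683, -2.15288237,  0.18282878]), 'tvec': array([-0.17874113,  0.57262957,  1.36408414])}
wrist {'fx': 368.53532359438486, 'fy': 368.53532359438486, 'cx': 320.6280533372704, 'cy': 242.32627896544142, 'mount': array([[ 9.39815788e-04,  9.57576159e-01,  2.88178791e-01,
        -7.48272998e-02],
       [ 1.15873626e-03, -2.88179768e-01,  9.57575626e-01,
        -1.63411184e-01],
       [ 9.99998887e-01, -5.66021476e-04, -1.38041412e-03,
         2.14104332e-04],
       [ 0.00000000e+00,  0.00000000e+00,  0.00000000e+00,
         1.00000000e+00]])}
```

View pics/scene0.png

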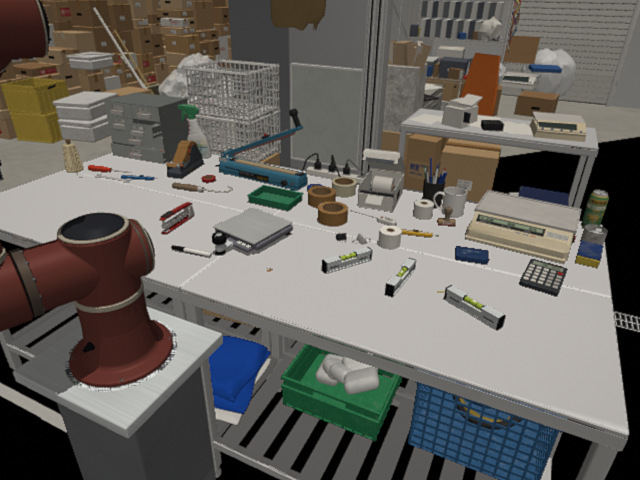

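View pics/top0.png

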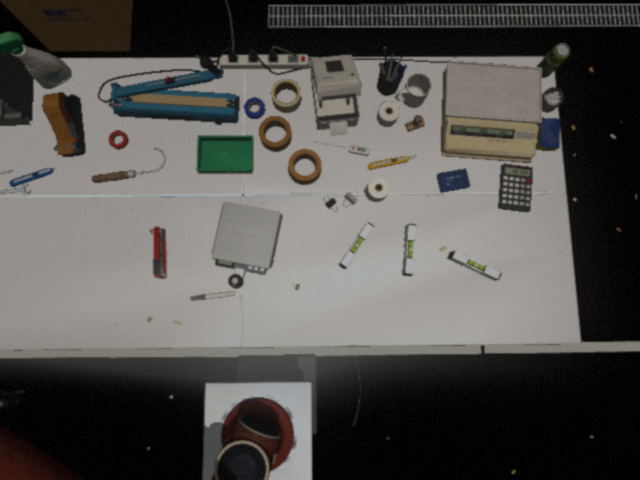

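View pics/wrist0.png

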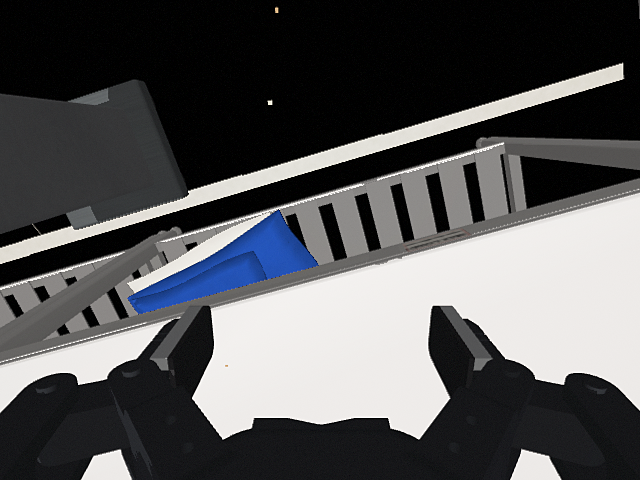

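```bash
cat > h.py <<'E'
import numpy as np, cv2
from scipy.spatial.transform import Rotation as R
from plant import manip
def cam(n, st=None):
    c=manip.camera_model(n); K=np.array([[c['fx'],0,c['cx']],[0,c['fy'],c['cy']],[0,0,1]])
    if 'rvec' in c:
        Rm=cv2.Rodrigues(c['rvec'])[0]; t=np.array(c['tvec']); return K,Rm.T,-Rm.T@t   # cam->world
    T=np.eye(4); q=st['tool_rot']; T[:3,:3]=R.from_quat([q[1],q[2],q[3],q[0]]).as_matrix(); T[:3,3]=st['tool_pos']
    M=T@c['mount']; return K,M[:3,:3],M[:3,3]
def ray(C,uv,z):
    K,Rw,o=C; d=Rw@np.linalg.inv(K)@np.array([uv[0],uv[1],1.]); return o+d*(z-o[2])/d[2]
def proj(C,p):
    K,Rw,o=C; q=K@(Rw.T@(np.asarray(p)-o)); return q[:2]/q[2]
def shot(n,name):
    st=manip.state(); im=manip.grab_frame(n); cv2.imwrite(f'pics/{name}.png',im); return im,cam(n,st),st
E
python3 - <<'E'
from h import *
im=cv2.imread('pics/top0.png'); C=cam('top')
print('cam',C[2])
for n,uv in dict(A=(357,245),B=(410,250),C=(474,265)).items():
    p=ray(C,uv,.036); print(n,p.round(3),np.hypot(*p[:2]).round(3))
hsv=cv2.cvtColor(im,cv2.COLOR_BGR2HSV)
m=cv2.inRange(hsv,(22,90,60),(45,255,255)); 
for c in cv2.findContours(m,0,2)[0]:
    if cv2.contourArea(c)>15:
        r=cv2.minAreaRect(c); print(r, ray(C,r[0],.036).round(4))
for n,z,uv in [('knob',.062,(236,281)),('stapler',.05,(160,252)),('marker',.01,(213,295))]: print(n,ray(C,uv,z).round(3))
for q in [(224,203),(282,210),(266,268),(213,259)]: print('pan',ray(C,q,.041).round(3))
cv2.imwrite('pics/crop0.png',cv2.resize(im[190:310,140:540],(800,240),interpolation=2)[:, :])
cv2.imwrite('pics/crop1.png',cv2.resize(im[200:300,190:290],(800,800),interpolation=2)[:600])
cv2.imwrite('pics/crop2.png',cv2.resize(im[210:290,330:510],(800,356),interpolation=2)[:600])
E
```

```text
cam [ 0.34677424 -0.16804454  1.43947463]
A [ 0.558 -0.306  0.036] 0.637
B [ 0.541 -0.469  0.036] 0.716
C [ 0.493 -0.664  0.036] 0.827
((475.8000793457031, 264.9000244140625), (16.54690170288086, 3.5777084827423096), 26.56505012512207) [ 0.4932 -0.6692  0.036 ]
((409.5, 253.5), (7.0, 3.0), 90.0) [ 0.5302 -0.4672  0.036 ]
((354.1538391113281, 248.26922607421875), (3.3282015323638916, 6.933752536773682), 33.6900634765625) [ 0.5479 -0.2974  0.036 ]
((410.5, 244.5), (7.0, 3.0), 90.0) [ 0.5581 -0.4714  0.036 ]
((359.10003662109375, 240.80003356933594), (3.5777084827423096, 6.7082037925720215), 26.56505012512207) [ 0.571  -0.3132  0.036 ]
knob [0.449 0.059 0.062]
stapler [0.54  0.292 0.05 ]
marker [0.41  0.137 0.01 ]
pan [0.692 0.104 0.041]
pan [ 0.669 -0.076  0.041]
pan [ 0.489 -0.028  0.041]
pan [0.518 0.133 0.041]
```

View pics/crop1.png

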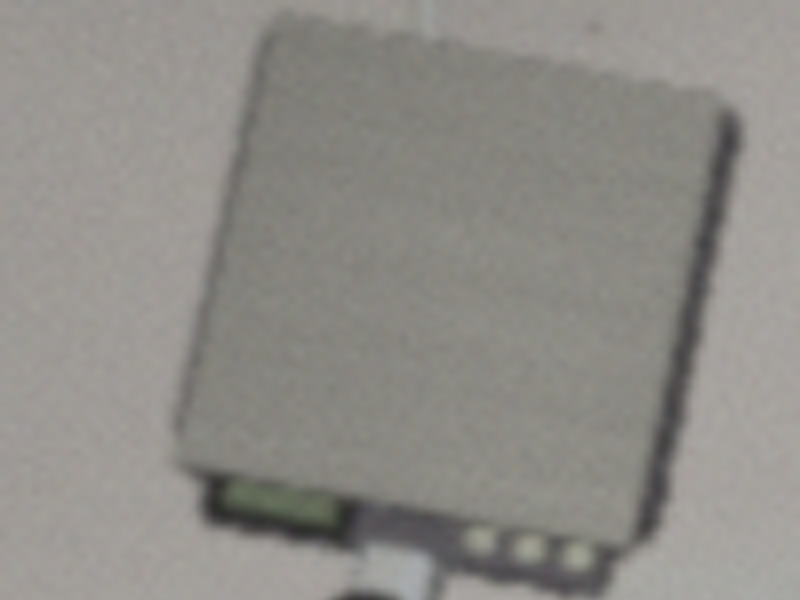

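View pics/crop2.png

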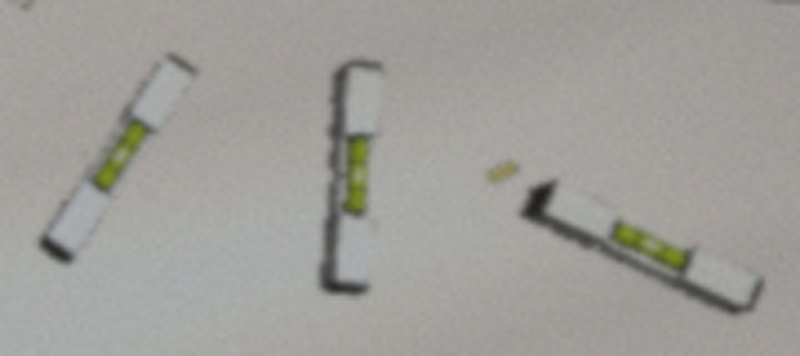

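```bash
python3 - <<'E'
from h import *
st=manip.state(); C=cam('top')
q=st['tool_rot']; M=R.from_quat([q[1],q[2],q[3],q[0]]).as_matrix(); print(M.round(3))
f=lambda x,y:(330+x*180/800,210+y*80/356)
a=ray(C,f(183,60),.036);b=ray(C,f(58,254),.036);print(a,b,(a+b)/2,np.linalg.norm(a-b),np.arctan2(*(a-b)[1::-1]))
v=np.array([.571-.5479,-.3132+.2974]);print(np.arctan2(v[1],v[0]))
im=cv2.imread('pics/top0.png')
g=lambda x,y:(190+x/8,200+y/8)
P=[ray(C,g(*p),.041) for p in [(268,12),(738,100),(630,550),(178,465)]]
P=np.array(P);print(P.round(3),P.mean(0))
for i,j in((3,0),(2,1)): d=P[j]-P[i];print(np.arctan2(d[1],d[0]),np.linalg.norm(d))
for i,j in((0,1),(3,2)): d=P[j]-P[i];print(np.arctan2(d[1],d[0])+np.pi/2,np.linalg.norm(d))
E
```

```text
[[ 0.96  -0.001  0.279]
 [-0.279 -0.001  0.96 ]
 [-0.    -1.    -0.002]]
[ 0.62505992 -0.35200626  0.036     ] [ 0.49019325 -0.26219136  0.036     ] [ 0.55762659 -0.30709881  0.036     ] 0.1620362250944374 -0.5875085441095855
-0.5998950062013871
[[ 0.697  0.106  0.041]
 [ 0.661 -0.077  0.041]
 [ 0.487 -0.036  0.041]
 [ 0.521  0.136  0.041]] [0.59133647 0.03209934 0.041     ]
-0.16941483190729417 0.1792350580631332
-0.22872199249468464 0.1789595074004479
-0.19677009688647362 0.18586203268718793
-0.1950591133230466 0.17524275557133903
```

```bash
python3 -m jog '{"offset":[[0.5,-0.6,0],[0.55,-0.6,0],[0.55,-0.6,0],[0.55,-0.6,0],[0.55,-0.6,0],[0.55,-0.6,0],[0.55,-0.6,0],[0.55,-0.6,0],[0.55,-0.6,0],[0.55,-0.6,0],[0.15,-0.8,0],[0.15,-0.8,0]],"angular":[[0,0,-0.3],[0,0,-0.3],[0,0,-0.3],[0,0,-0.3],[0,0,-0.3],[0,0,-0.3],[0,0,-0.3],[0,0,-0.3],[0,0,-0.3],[0,0,-0.3],[0,0,0],[0,0,0]],"jaw":[85,85,85,85,85,85,85,85,85,85,85,85]}'
python3 -m jog '{"offset":[[0.15,-0.85,0],[0.15,-0.85,0],[0.15,-0.85,0],[0.15,-0.85,0],[0.15,-0.85,0],[0.15,-0.85,0],[0.15,-0.85,0],[0.15,-0.85,0],[0.15,-0.85,0],[0.15,-0.85,0],[0.15,-0.85,0],[0.15,-0.85,0]],"angular":[[0,0,0],[0,0,0],[0,0,0],[0,0,0],[0,0,0],[0,0,0],[0,0,0],[0,0,0],[0,0,0],[0,0,0],[0,0,0],[0,0,0]],"jaw":[85,85,85,85,85,85,85,85,85,85,85,85]}'
python3 -m jog '{"offset":[[0,0,0],[0,0,0],[0,0,0]],"angular":[[0,0,0],[0,0,0],[0,0,0]],"jaw":[60,60,60]}'
python3 - <<'E'
from h import *
im,C,st=shot('wrist','w1'); print(st['tool_pos'],st['joint_pos'],st['gripper_width'],proj(C,(.5577,-.307,.036)))
E
```

```text
time: 1.35
tool_pos: [0.4622, 0.2185, 0.21]
tool_rot: [-0.676, 0.676, -0.208, 0.208]
contact_force: [0.3, -0.5, -0.0]
gripper_width: 0.993
time: 2.55
tool_pos: [0.5517, -0.2916, 0.21]
tool_rot: [0.676, -0.676, 0.208, -0.208]
contact_force: [0.7, 1.0, 0.4]
gripper_width: 0.994
time: 2.85
tool_pos: [0.5517, -0.2889, 0.2101]
tool_rot: [0.676, -0.676, 0.208, -0.207]
contact_force: [0.0, 0.0, 0.6]
gripper_width: 0.698
[ 0.55167809 -0.28889571  0.21009896] [-6.01980797e-01  4.83855566e-02  1.61804671e+00  3.00465096e-04
  1.47616506e+00 -1.57649469e+00] 0.6979080812551502 [309.05006271 230.66306858]
```

View pics/w1.png

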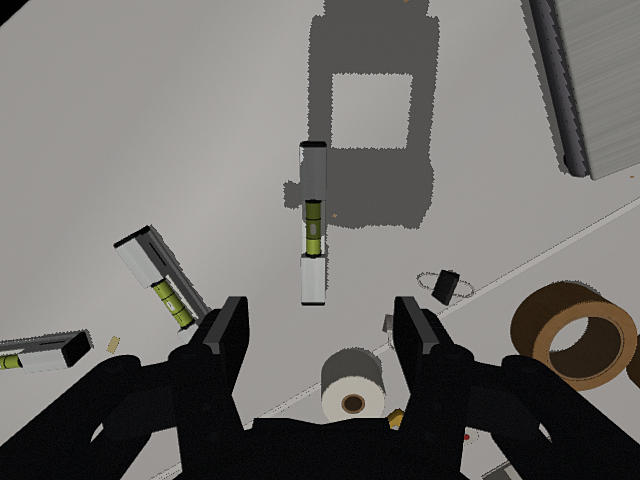

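Candidates in the top view are A (357,245), B (410,250) and C (474,265). Their distances from the base are 0.64, 0.72 and 0.83 m, so A is the level meant. The enlarged crop shows A on its own, and the wrist picture shows it at (313,228), upright between the jaws.

```bash
python3 - <<'E'
from h import *
C=cam('wrist',manip.state())
im=cv2.imread('pics/w1.png')
cv2.imwrite('pics/w1c.png',cv2.resize(im[130:315,270:360],(390,800),interpolation=2)[:,:][:600] if 0 else cv2.resize(im[130:315,260:370],None,fx=3.2,fy=3.2,interpolation=2))
p=[ray(C,u,.036) for u in ((313,143),(313.5,304))]
d=p[1]-p[0];print(p,np.linalg.norm(d),np.arctan2(d[1],d[0]),(p[0]+p[1])/2)
for u in ((301,260),(326,260)):print(ray(C,u,.036))
E
```

```text
[array([ 0.49389721, -0.25822001,  0.036     ]), array([ 0.62330013, -0.34664543,  0.036     ])] 0.15672960438914563 -0.5994529317799956 [ 0.55859867 -0.30243272  0.036     ]
[ 0.57776566 -0.33007179  0.036     ]
[ 0.59140243 -0.30998636  0.036     ]
```

View pics/w1c.png

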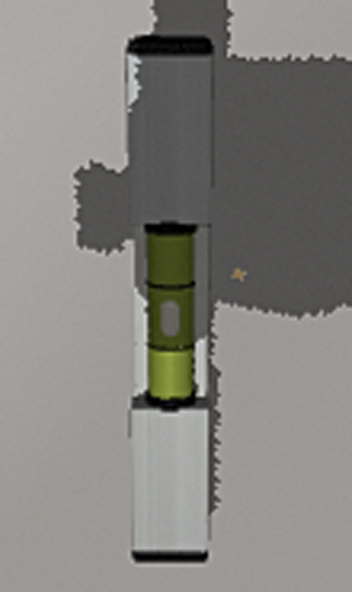

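```bash
python3 -m jog '{"offset":[[0.05,-0.1,-0.5],[0.05,-0.1,-0.6],[0.05,-0.1,-0.7],[0,0,-0.7],[0,0,-0.6],[0,0,-0.5],[0,0,-0.3],[0,0,-0.14],[0,0,0],[0,0,0],[0,0,0],[0,0,0]],"angular":[[0,0,0],[0,0,0],[0,0,0],[0,0,0],[0,0,0],[0,0,0],[0,0,0],[0,0,0],[0,0,0],[0,0,0],[0,0,0],[0,0,0]],"jaw":[60,60,60,60,60,60,60,60,60,5,5,5]}'
python3 -m jog '{"offset":[[0,0,0],[0,0,0],[0,0,0],[0,0,0]],"angular":[[0,0,0],[0,0,0],[0,0,0],[0,0,0]],"jaw":[5,5,5,5]}'
```

```text
time: 4.1
tool_pos: [0.5603, -0.3054, 0.01]
tool_rot: [-0.676, 0.676, -0.207, 0.209]
contact_force: [0.4, 1.2, 0.3]
gripper_width: 0.196
time: 4.5
tool_pos: [0.5605, -0.3052, 0.0102]
tool_rot: [-0.676, 0.676, -0.207, 0.209]
contact_force: [0.4, 1.9, 6.3]
gripper_width: 0.154
```

```bash
python3 - <<'E'
from h import *
im,C,st=shot('wrist','w2'); print(st['tool_pos'],st['gripper_width'],st['contact_force'])
im,C,st=shot('scene','s2'); u=proj(C,(.56,-.305,.03)).astype(int);print(u)
cv2.imwrite('pics/s2c.png',cv2.resize(im[u[1]-60:u[1]+60,u[0]-80:u[0]+80],None,fx=5,fy=5,interpolation=2))
E
```

```text
[ 0.56045367 -0.30518912  0.01020092] 0.15360077219322596 [0.39540994 1.85932335 6.28946025]
[347 256]
```

View pics/w2.png

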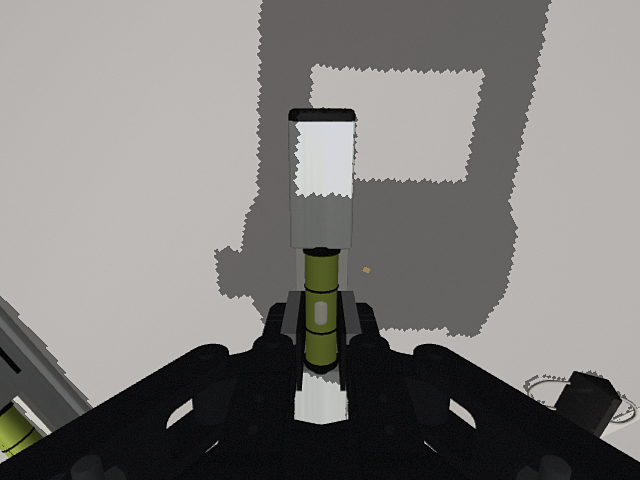

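View pics/s2c.png

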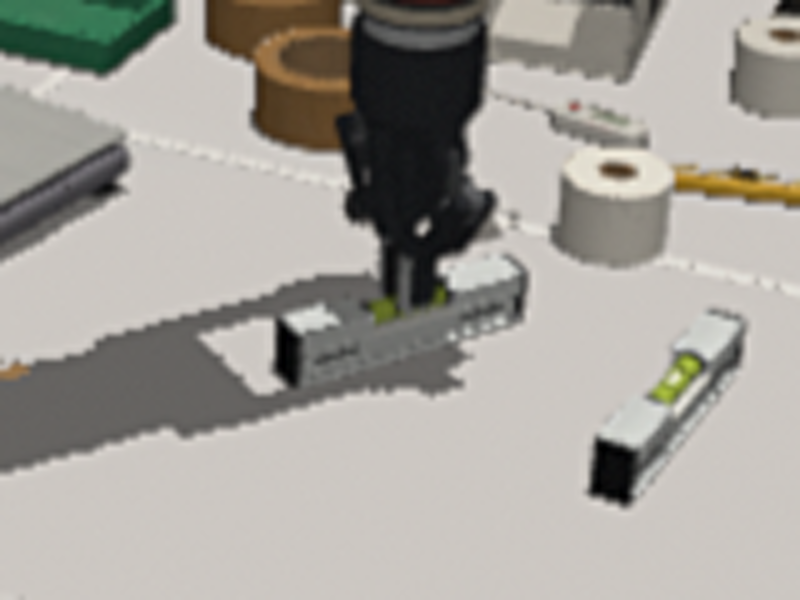

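The fingers have gone into the cut-out and pinch the vial itself: 13 mm opening, pads at rows 290–390 against the vial. I'll open, slide 47 mm towards the near flat and grip the solid bar there.

```bash
python3 -m jog '{"offset":[[0,0,0],[0,0,0],[0,0,0],[0,0,0],[-0.1,0.07,0],[-0.2,0.14,0],[-0.2,0.14,0],[-0.2,0.14,0],[-0.08,0.04,-0.04],[0,0,0],[0,0,0],[0,0,0]],"angular":[[0,0,0],[0,0,0],[0,0,0],[0,0,0],[0,0,0],[0,0,0],[0,0,0],[0,0,0],[0,0,0],[0,0,0],[0,0,0],[0,0,0]],"jaw":[50,50,50,50,50,50,50,50,50,50,5,5]}'
python3 -m jog '{"offset":[[0,0,0],[0,0,0],[0,0,0],[0,0,0]],"angular":[[0,0,0],[0,0,0],[0,0,0],[0,0,0]],"jaw":[5,5,5,5]}'
python3 - <<'E'
from h import *
im,C,st=shot('wrist','w3')
E
```

```text
time: 5.8
tool_pos: [0.521, -0.2785, 0.007]
tool_rot: [0.676, -0.676, 0.208, -0.208]
contact_force: [-1.8, 4.2, 12.8]
gripper_width: 0.258
time: 6.2
tool_pos: [0.521, -0.2786, 0.0071]
tool_rot: [-0.676, 0.676, -0.207, 0.208]
contact_force: [1.2, 1.3, 4.8]
gripper_width: 0.253
```

View pics/w3.png

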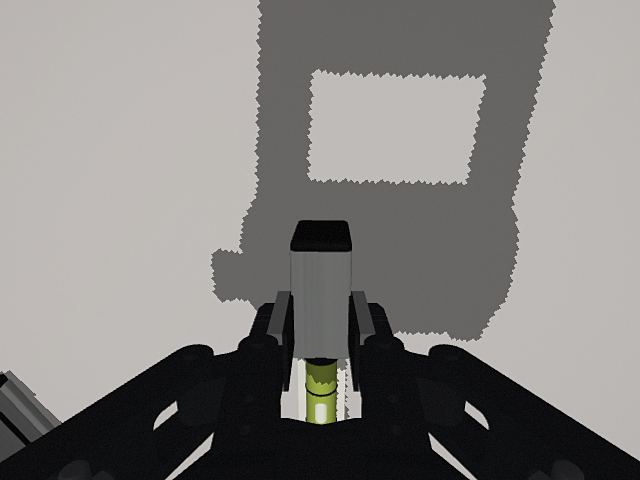

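```bash
python3 -m jog '{"offset":[[0,0,0.15],[0,0,0.3],[0,0,0.5],[0,0,0.5],[0,0,0.5],[0,0,0.5],[0,0,0.3],[0,0,0.15],[0,0,0],[0,0,0]],"angular":[[0,0,0],[0,0,0],[0,0,0],[0,0,0],[0,0,0],[0,0,0],[0,0,0],[0,0,0],[0,0,0],[0,0,0]],"jaw":[5,5,5,5,5,5,5,5,5,5]}'
python3 -m jog '{"offset":[[0.02,0.2,0],[0.04,0.4,0],[0.05,0.6,0],[0.05,0.7,0],[0.05,0.7,0],[0.05,0.7,0],[0.05,0.7,0],[0.05,0.7,0],[0.05,0.6,0],[0.05,0.5,0],[0.04,0.4,0],[0.02,0.18,0]],"angular":[[0,0,0.1],[0,0,0.2],[0,0,0.3],[0,0,0.4],[0,0,0.4],[0,0,0.4],[0,0,0.4],[0,0,0.4],[0,0,0.4],[0,0,0.4],[0,0,0.3],[0,0,0.17]],"jaw":[5,5,5,5,5,5,5,5,5,5,5,5]}'
python3 -m jog '{"offset":[[0,0,0],[0,0,0],[0,0,0]],"angular":[[0,0,0],[0,0,0],[0,0,0]],"jaw":[5,5,5]}'
python3 - <<'E'
from h import *
im,C,st=shot('scene','s3'); print(st['tool_pos'],st['contact_force']);u=proj(C,(.59,.03,.08)).astype(int);print(u)
cv2.imwrite('pics/s3c.png',cv2.resize(im[u[1]-80:u[1]+70,u[0]-100:u[0]+100],None,fx=4,fy=4,interpolation=2))
im,C,st=shot('wrist','w4')
E
```

```text
time: 7.25
tool_pos: [0.5196, -0.2779, 0.1501]
tool_rot: [0.676, -0.676, 0.209, -0.207]
contact_force: [0.3, 0.6, -4.1]
gripper_width: 0.257
time: 8.45
tool_pos: [0.5453, 0.0429, 0.1501]
tool_rot: [0.704, -0.704, 0.067, -0.066]
contact_force: [-0.3, -0.5, -4.2]
gripper_width: 0.258
time: 8.75
tool_pos: [0.5462, 0.0398, 0.1512]
tool_rot: [-0.704, 0.704, -0.068, 0.068]
contact_force: [-0.1, -0.3, -3.0]
gripper_width: 0.259
[0.54621964 0.03979113 0.15123438] [-0.09918456 -0.32907198 -3.00602237]
[253 213]
```

View pics/s3c.png

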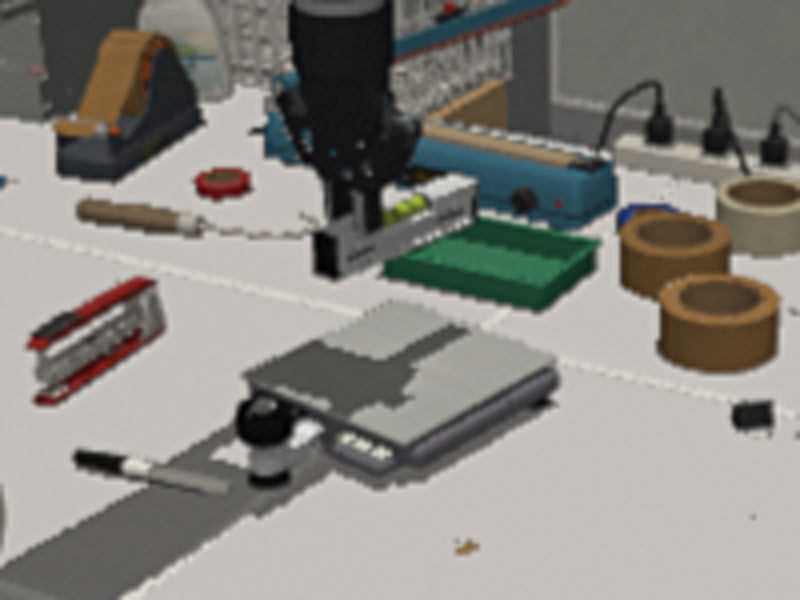

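View pics/w4.png

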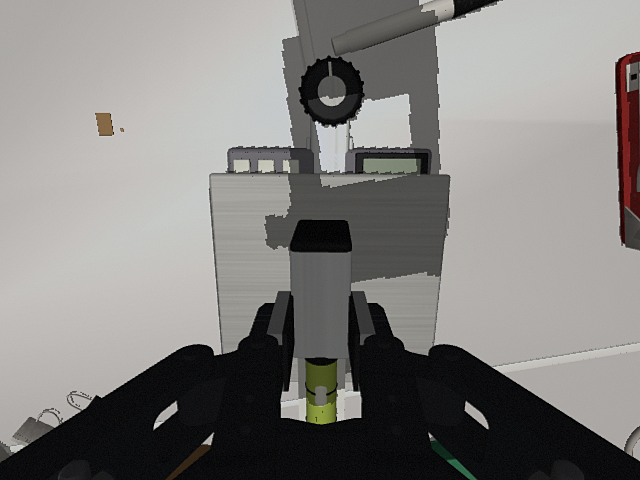

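```bash
python3 - <<'E'
from h import *
C=cam('wrist',manip.state())
a=ray(C,(211,174),.040);b=ray(C,(449,173),.040);k=ray(C,(331,90.5),.062)
y=(b-a);yaw=np.arctan2(y[1],y[0])-np.pi/2;print(a,b,k,np.linalg.norm(y),yaw)
m=(a+b)/2; x=np.array([np.cos(yaw),np.sin(yaw),0]);print('pan c',m+.09*x,'from knob',k+.145*x)
st=manip.state();q=st['tool_rot'];M=R.from_quat([q[1],q[2],q[3],q[0]]).as_matrix();print('toolx yaw',np.arctan2(M[1,0],M[0,0]),M[2,0],M[2,2])
print('level c',st['tool_pos']+.0454*M[:,0])
E
```

```text
[ 0.48685104 -0.03104668  0.04      ] [0.51995694 0.14129621 0.04      ] [0.44970228 0.06548148 0.062     ] 0.1754937979360686 -0.18978144277458475
pan c [0.59178808 0.03814678 0.04      ] from knob [0.59209887 0.03812806 0.062     ]
toolx yaw -0.19314774037258747 -4.512154587839323e-05 -0.00019834311836469665
level c [0.59092642 0.03106624 0.15145559]
```

```bash
python3 -m jog '{"offset":[[0,0.08,-0.2],[0,0,-0.4],[0,0,-0.5],[0,0,-0.4],[0,0,-0.25],[0,0,-0.15],[0,0,-0.06],[0,0,0],[0,0,0]],"angular":[[0,0,0],[0,0,0],[0,0,0],[0,0,0],[0,0,0],[0,0,0],[0,0,0],[0,0,0],[0,0,0]],"jaw":[5,5,5,5,5,5,5,5,5]}'
python3 -m jog '{"offset":[[0,0,-0.02],[0,0,-0.02],[0,0,0]],"angular":[[0,0,0],[0,0,0],[0,0,0]],"jaw":[5,5,5]}'
```

```text
time: 9.75
tool_pos: [0.5473, 0.0446, 0.0546]
tool_rot: [0.704, -0.704, 0.067, -0.068]
contact_force: [-0.3, 0.4, -2.7]
gripper_width: 0.26
time: 10.05
tool_pos: [0.5465, 0.0447, 0.0517]
tool_rot: [0.704, -0.704, 0.068, -0.068]
contact_force: [-0.9, 0.2, -3.3]
gripper_width: 0.258
```

```bash
python3 -m jog '{"offset":[[0,0,-0.02],[0,0,-0.02],[0,0,0]],"angular":[[0,0,0],[0,0,0],[0,0,0]],"jaw":[5,5,5]}'
python3 -m jog '{"offset":[[0,0,-0.02],[0,0,0]],"angular":[[0,0,0],[0,0,0]],"jaw":[5,5]}'
```

```text
time: 10.35
tool_pos: [0.5464, 0.0447, 0.0495]
tool_rot: [0.704, -0.704, 0.068, -0.068]
contact_force: [-0.5, 0.2, -1.8]
gripper_width: 0.253
time: 10.55
tool_pos: [0.5465, 0.0447, 0.0486]
tool_rot: [-0.704, 0.704, -0.068, 0.068]
contact_force: [-0.7, -0.0, -0.9]
gripper_width: 0.257
```

```bash
python3 -m jog '{"offset":[[0,0,0],[0,0,0],[0,0,0],[0,0,0.1],[0,0,0.3],[0,0,0.5],[0,0,0.6],[0,0,0.6],[0,0,0.5],[0,0,0.3],[0,0,0.1],[0,0,0]],"angular":[[0,0,0],[0,0,0],[0,0,0],[0,0,0],[0,0,0],[0,0,0],[0,0,0],[0,0,0],[0,0,0],[0,0,0],[0,0,0],[0,0,0]],"jaw":[45,45,45,45,45,45,55,60,60,60,60,60]}'
python3 - <<'E'
from h import *
im,C,st=shot('wrist','w5'); print(st['tool_pos'],st['joint_pos'],proj(C,(.592,.036,.077)))
E
```

```text
time: 11.75
tool_pos: [0.5466, 0.0447, 0.1992]
tool_rot: [0.704, -0.704, 0.067, -0.068]
contact_force: [-0.4, 0.2, -0.3]
gripper_width: 0.704
[0.54664136 0.04465346 0.19916677] [-5.42130431e-02 -1.24016692e-01  1.80411341e+00  2.82721284e-05
  1.46035499e+00 -1.43333036e+00] [320.89658466 282.28876964]
```

View pics/w5.png

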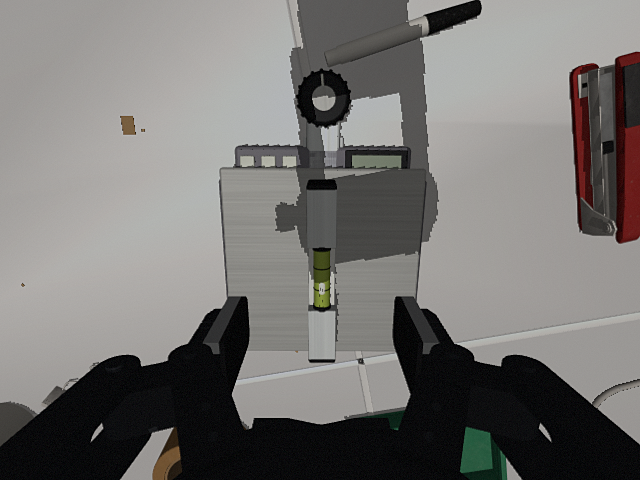

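```bash
python3 -m jog '{"offset":[[0,0,0],[0,0,0],[0,0,0],[0,0,0],[0,0,0],[0,0,0],[0,0,0],[0,0,0]],"angular":[[0,0,0],[0,0,0],[0,0,0],[0,0,0],[0,0,0],[0,0,0],[0,0,0],[0,0,0]],"jaw":[60,60,60,60,60,60,60,60]}'
python3 - <<'E'
from h import *
im,C,st=shot('wrist','w6')
c=im[240:320,300:345]; cv2.imwrite('pics/w6c.png',cv2.resize(c,None,fx=7,fy=7,interpolation=2))
for r in range(244,312): print(r,im[r,319:325].mean(0).astype(int),end=' | ')
E
```

```text
time: 12.6
tool_pos: [0.5464, 0.0446, 0.1985]
tool_rot: [0.704, -0.704, 0.068, -0.068]
contact_force: [-0.3, 0.4, -0.9]
gripper_width: 0.701
244 [85 86 84] | 245 [85 86 85] | 246 [87 88 87] | 247 [86 87 86] | 248 [36 35 36] | 249 [1 0 1] | 250 [7 5 4] | 251 [6 3 3] | 252 [10 22 19] | 253 [27 73 64] | 254 [29 78 70] | 255 [27 75 67] | 256 [28 75 67] | 257 [28 75 67] | 258 [28 76 68] | 259 [27 75 66] | 260 [28 75 67] | 261 [27 74 67] | 262 [28 75 67] | 263 [27 74 66] | 264 [29 76 68] | 265 [28 75 67] | 266 [25 74 66] | 267 [27 75 67] | 268 [29 77 69] | 269 [28 74 66] | 270 [ 8 12 11] | 271 [22 58 52] | 272 [28 78 70] | 273 [28 76 68] | 274 [28 75 66] | 275 [28 75 67] | 276 [27 75 67] | 277 [28 75 67] | 278 [27 75 67] | 279 [29 75 67] | 280 [28 75 68] | 281 [27 74 66] | 282 [26 72 64] | 283 [34 91 82] | 284 [ 51 136 122] | 285 [ 58 134 121] | 286 [124 162 157] | 287 [179 179 180] | 288 [169 177 178] | 289 [152 161 162] | 290 [144 153 154] | 291 [145 153 154] | 292 [148 157 157] | 293 [170 180 180] | 294 [168 177 177] | 295 [169 178 178] | 296 [161 173 174] | 297 [110 154 149] | 298 [ 46 139 122] | 299 [ 55 141 126] | 300 [ 56 141 127] | 301 [ 51 128 115] | 302 [ 52 132 118] | 303 [ 57 143 128] | 304 [ 57 142 128] | 305 [ 57 142 128] | 306 [ 52 131 118] | 307 [ 47 121 108] | 308 [15 44 39] | 309 [15  8  9] | 310 [15 13 13] | 311 [7 6 5] |
```

View pics/w6c.png

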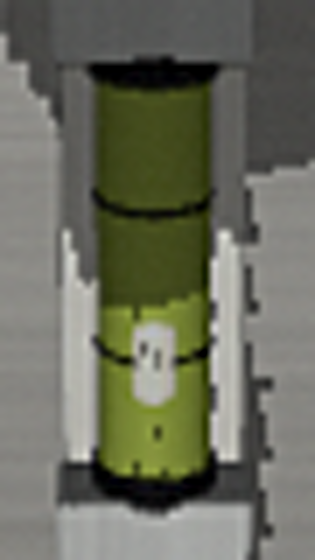

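```bash
python3 - <<'E'
from h import *
im=cv2.imread('pics/w6.png');st=manip.state();C=cam('wrist',st)
g=cv2.cvtColor(im,cv2.COLOR_BGR2GRAY)[60:135,285:360]
m=cv2.morphologyEx((g<50).astype(np.uint8),cv2.MORPH_OPEN,np.ones((3,3)))
for c in cv2.findContours(m,0,2)[0]:
    (x,y),r=cv2.minEnclosingCircle(c)
    if r>10: print(x+285,y+60,r,ray(C,(x+285,y+60),.062),ray(C,(x+285,y+60),.05))
k=ray(C,(324,98),.062);print(k,(k-st['tool_pos'])/.05)
E
```

```text
322.90442657470703 98.59054183959961 29.13379669189453 [0.44983294 0.06518624 0.062     ] [0.4489047  0.06542345 0.05      ]
[0.44958045 0.06608347 0.062     ] [-1.93676103  0.42854715 -2.73125322]
```

```bash
python3 -m jog '{"offset":[[-0.2,0.04,0],[-0.4,0.08,0],[-0.5,0.1,0],[-0.4,0.08,-0.1],[-0.3,0.06,-0.3],[-0.14,0.03,-0.5],[0,0,-0.5],[0,0,-0.4],[0,0,-0.2],[0,0,-0.1],[0,0,0],[0,0,0]],"angular":[[0,0,0],[0,0,0],[0,0,0],[0,0,0],[0,0,0],[0,0,0],[0,0,0],[0,0,0],[0,0,0],[0,0,0],[0,0,0],[0,0,0]],"jaw":[60,60,60,60,60,60,60,60,60,60,60,60]}'
python3 - <<'E'
from h import *
im,C,st=shot('wrist','w7'); print(st['tool_pos'],st['contact_force'])
E
```

```text
time: 13.85
tool_pos: [0.4502, 0.0641, 0.0946]
tool_rot: [0.704, -0.704, 0.067, -0.068]
contact_force: [1.1, 0.0, 1.0]
gripper_width: 0.702
[0.45019054 0.0641433  0.0946363 ] [1.0570882  0.00137399 0.97257353]
```

View pics/w7.png

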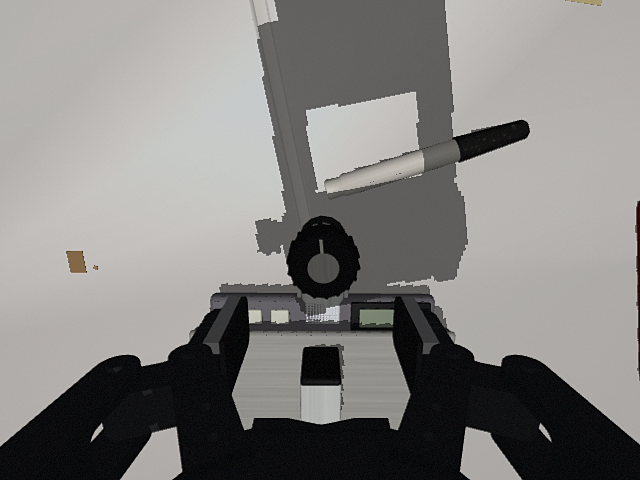

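```bash
python3 - <<'E'
from h import *
st=manip.state();C=cam('wrist',st)
for v in (256,260,264): print(ray(C,(323,v),.062))
print(st['tool_pos'])
E
```

```text
[0.44302798 0.06699617 0.062     ]
[0.44536887 0.06654411 0.062     ]
[0.44772543 0.06608902 0.062     ]
[0.45031355 0.06415384 0.09476559]
```

```bash
python3 -m jog '{"offset":[[-0.01,0.02,-0.2],[0,0,-0.3],[0,0,-0.3],[0,0,-0.2],[0,0,-0.12],[0,0,-0.05],[0,0,0],[0,0,0],[0,0,0],[0,0,0]],"angular":[[0,0,0],[0,0,0],[0,0,0],[0,0,0],[0,0,0],[0,0,0],[0,0,0],[0,0,0],[0,0,0],[0,0,0]],"jaw":[60,60,60,60,60,60,60,20,20,20]}'
python3 -m jog '{"offset":[[0,0,0],[0,0,0],[0,0,0]],"angular":[[0,0,0],[0,0,0],[0,0,0]],"jaw":[20,20,20]}'
python3 - <<'E'
from h import *
im,C,st=shot('wrist','w8'); print(st['tool_pos'],st['joint_pos'],st['ft_torque'])
im,C,st=shot('scene','s8'); u=proj(C,(.5,.04,.06)).astype(int)
cv2.imwrite('pics/s8c.png',cv2.resize(im[u[1]-50:u[1]+50,u[0]-65:u[0]+65],None,fx=6,fy=6,interpolation=2))
E
```

```text
time: 14.9
tool_pos: [0.4497, 0.0656, 0.0365]
tool_rot: [0.704, -0.703, 0.067, -0.068]
contact_force: [-1.8, 1.9, 6.1]
gripper_width: 0.414
time: 15.2
tool_pos: [0.4496, 0.0656, 0.0364]
tool_rot: [0.704, -0.703, 0.067, -0.068]
contact_force: [-2.1, 1.3, 6.0]
gripper_width: 0.416
[0.44964937 0.06561179 0.03642833] [-1.98268835e-02 -1.88813618e-01  2.14904768e+00  1.12890737e-03
  1.18004433e+00 -1.39934992e+00] [ 0.37873263  0.39068189 -0.05731361]
```

View pics/w8.png

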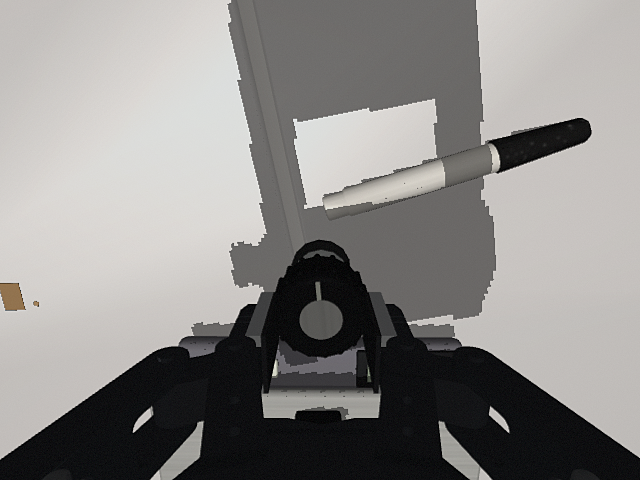

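View pics/s8c.png

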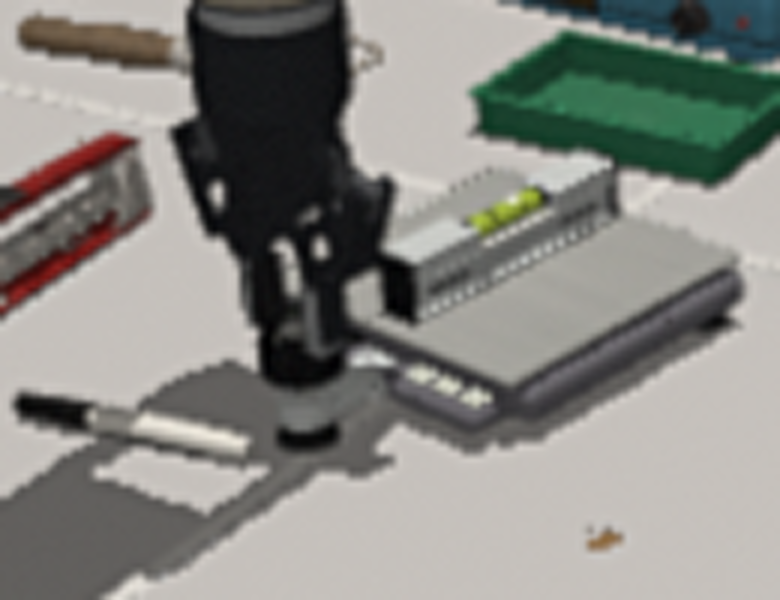

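The fingers hold the knob at image (321,318), with the level clear behind it. Now I'll turn it clockwise.

```bash
python3 -m jog '{"offset":[[0,0,0],[0,0,0],[0,0,0],[0,0,0],[0,0,0],[0,0,0],[0,0,0],[0,0,0],[0,0,0],[0,0,0],[0,0,0],[0,0,0]],"angular":[[0,0,-0.5],[0,0,-1],[0,0,-1],[0,0,-1],[0,0,-1],[0,0,-1],[0,0,-1],[0,0,-1],[0,0,-1],[0,0,-1],[0,0,-1],[0,0,-0.5]],"jaw":[20,20,20,20,20,20,20,20,20,20,20,20]}'
python3 -m jog '{"offset":[[0,0,0],[0,0,0]],"angular":[[0,0,0],[0,0,0]],"jaw":[20,20]}'
python3 - <<'E'
from h import *
im,C,st=shot('wrist','w9'); print(st['tool_pos'],st['joint_pos'],st['ft_torque'])
E
```

```text
time: 16.5
tool_pos: [0.4508, 0.0668, 0.0365]
tool_rot: [0.555, -0.551, 0.441, -0.441]
contact_force: [2.0, 7.1, 1.0]
gripper_width: 0.416
time: 16.7
tool_pos: [0.4508, 0.0668, 0.0365]
tool_rot: [0.555, -0.551, 0.44, -0.441]
contact_force: [2.0, 6.0, 1.3]
gripper_width: 0.414
[0.4508163  0.06677702 0.0365396 ] [-0.01912649 -0.18848435  2.14856738  0.00427996  1.17683414 -0.24721699] [ 1.14306779 -0.380158   -0.06490721]
```

View pics/w9.png

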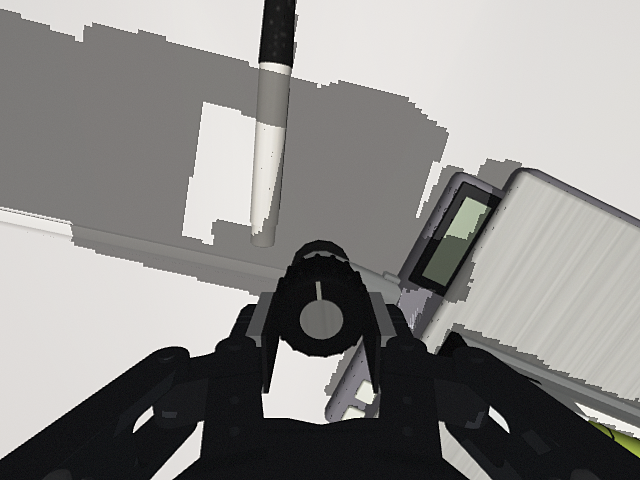

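```bash
python3 -m jog '{"offset":[[0,0,0],[0,0,0],[0,0,0],[0,0,0],[0,0,0],[0,0,0],[0,0,0],[0,0,0],[0,0,0],[0,0,0],[0,0,0],[0,0,0]],"angular":[[0,0,-0.5],[0,0,-1],[0,0,-1],[0,0,-1],[0,0,-1],[0,0,-1],[0,0,-1],[0,0,-1],[0,0,-1],[0,0,-1],[0,0,-1],[0,0,-1]],"jaw":[20,20,20,20,20,20,20,20,20,20,20,20]}'
python3 -m jog '{"offset":[[0,0,0],[0,0,0],[0,0,0],[0,0,0],[0,0,0],[0,0,0],[0,0,0],[0,0,0],[0,0,0],[0,0,0],[0,0,0],[0,0,0]],"angular":[[0,0,-1],[0,0,-1],[0,0,-1],[0,0,-1],[0,0,-1],[0,0,-1],[0,0,-1],[0,0,-1],[0,0,-0.7],[0,0,-0.3],[0,0,0],[0,0,0]],"jaw":[20,20,20,20,20,20,20,20,20,20,20,20]}'
python3 - <<'E'
from h import *
im,C,st=shot('wrist','w10'); print(st['tool_pos'],st['joint_pos'],st['ft_torque'])
im,C,st=shot('scene','s10'); u=proj(C,(.5,.04,.06)).astype(int)
cv2.imwrite('pics/s10c.png',cv2.resize(im[u[1]-50:u[1]+50,u[0]-65:u[0]+65],None,fx=6,fy=6,interpolation=2))
E
```

```text
time: 17.95
tool_pos: [0.4525, 0.0662, 0.0366]
tool_rot: [-0.209, 0.202, -0.676, 0.677]
contact_force: [8.0, 4.0, -3.9]
gripper_width: 0.41
time: 19.15
tool_pos: [0.4527, 0.0647, 0.0366]
tool_rot: [-0.119, 0.126, 0.697, -0.696]
contact_force: [8.2, 0.5, -4.2]
gripper_width: 0.411
[0.45265958 0.0646974  0.03664735] [-2.05534250e-02 -1.87849375e-01  2.14784001e+00 -7.70480256e-04
  1.17198801e+00  1.89951013e+00] [-0.27774826 -1.42397523  0.01739212]
```

View pics/w10.png

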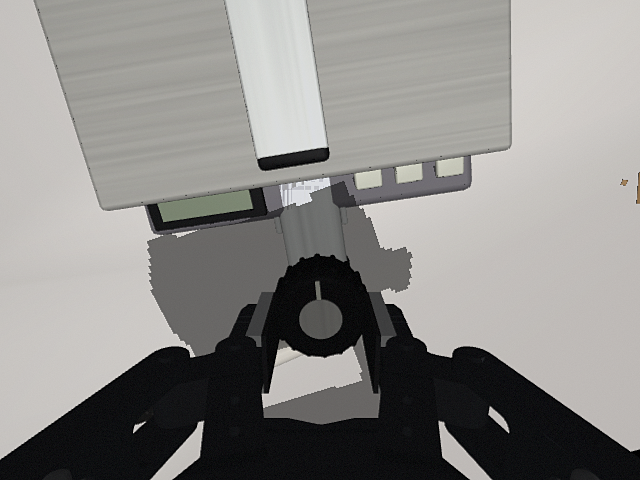

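View pics/s10c.png

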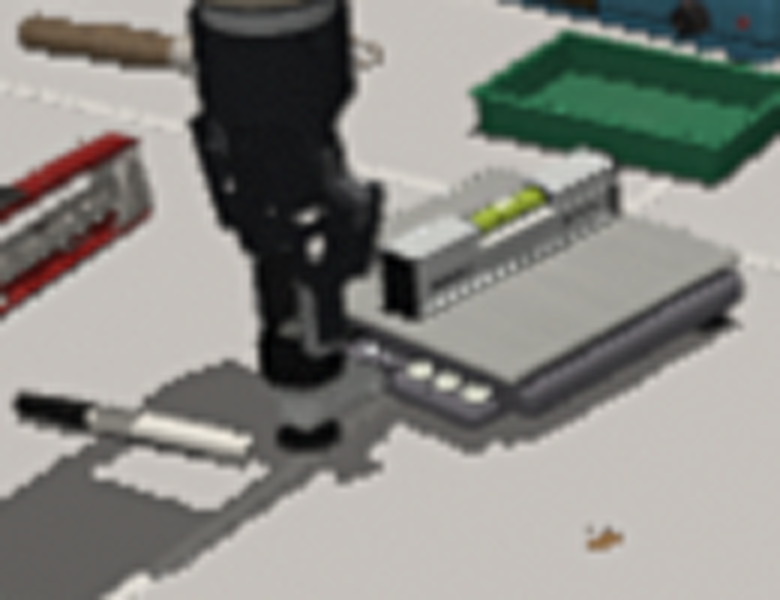

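```bash
python3 -m jog '{"offset":[[0,0,0],[0,0,0],[0,0,0],[0,0,0.2],[0,0,0.4],[0,0,0.6],[0,0,0.6],[0,0,0.6],[0,0,0.4],[0,0,0.2],[0,0,0],[0,0,0]],"angular":[[0,0,0],[0,0,0],[0,0,0],[0,0,0],[0,0,0],[0,0,0],[0,0,0],[0,0,0],[0,0,0],[0,0,0],[0,0,0],[0,0,0]],"jaw":[60,60,60,60,60,60,60,60,60,60,60,60]}'
python3 -m jog '{"offset":[[0.1,0,0],[0.3,0,0],[0.3,0,0],[0.1,0,0],[0,0,0],[0,0,0],[0,0,0],[0,0,0]],"angular":[[0,0,0],[0,0,0],[0,0,0],[0,0,0],[0,0,0],[0,0,0],[0,0,0],[0,0,0]],"jaw":[60,60,60,60,60,60,60,60]}'
python3 - <<'E'
from h import *
im,C,st=shot('wrist','w11'); print(st['tool_pos']);u=proj(C,(.592,.036,.077)).astype(int);print(u)
cv2.imwrite('pics/w11c.png',cv2.resize(im[max(0,u[1]-50):u[1]+50,u[0]-50:u[0]+50],None,fx=6,fy=6,interpolation=2))
E
```

```text
time: 20.45
tool_pos: [0.4483, 0.0652, 0.1841]
tool_rot: [0.123, -0.122, -0.696, 0.696]
contact_force: [0.6, 0.2, -0.4]
gripper_width: 0.702
time: 21.25
tool_pos: [0.4885, 0.0652, 0.185]
tool_rot: [0.123, -0.123, -0.696, 0.696]
contact_force: [0.5, 0.3, -0.2]
gripper_width: 0.7
[0.48851461 0.06519603 0.18496784]
[308  77]
```

View pics/w11.png

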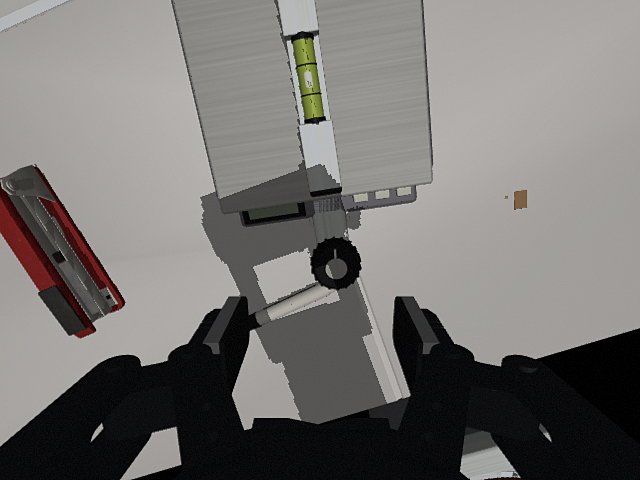

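View pics/w11c.png

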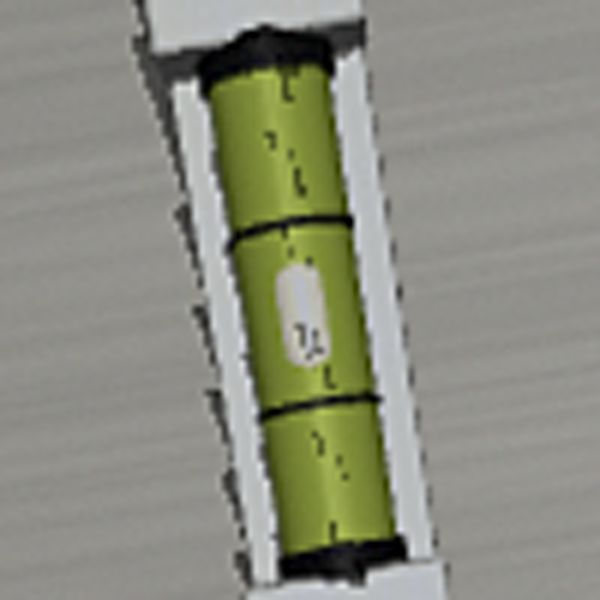

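```bash
python3 - <<'E'
from h import *
st=manip.state();C=cam('wrist',st)
f=lambda x,y:(258+x/6,27+y/6)
c=ray(C,f(306,317),.077);a=ray(C,f(265,45),.074);b=ray(C,f(345,560),.074);d=a-b
print(c,np.linalg.norm(d),np.arctan2(d[1],d[0]))
e=ray(C,(325,190.5),.077);print('front end',e,np.linalg.norm(e-c),np.arctan2(*(c-e)[1::-1]))
q=st['tool_rot'];M=R.from_quat([q[1],q[2],q[3],q[0]]).as_matrix();yx=np.arctan2(M[1,0],M[0,0]);print('toolx',yx)
print((c-st['tool_pos'])/.05)
E
```

```text
[0.59046729 0.03634075 0.077     ] 0.054906476596026016 -0.1914387339848644
front end [0.51590683 0.05168784 0.077     ] 0.07612354578920215 -0.20299904639425284
toolx 2.79285915933542
[ 2.03687254 -0.5770913  -2.16149833]
```

```bash
python3 -m jog '{"offset":[[0.14,-0.04,0],[0.17,-0.05,0],[0.17,-0.05,0],[0.17,-0.05,0],[0.17,-0.05,0],[0.17,-0.05,0],[0.17,-0.05,0],[0.17,-0.05,0],[0.17,-0.05,0],[0.17,-0.05,0],[0.17,-0.05,0],[0.2,-0.04,0]],"angular":[[0,0,0.5],[0,0,1],[0,0,1],[0,0,1],[0,0,1],[0,0,1],[0,0,1],[0,0,1],[0,0,1],[0,0,1],[0,0,1],[0,0,1]],"jaw":[85,85,85,85,85,85,85,85,85,85,85,85]}'
python3 -m jog '{"offset":[[0,0,-0.1],[0,0,-0.2],[0,0,-0.3],[0,0,-0.2],[0,0,-0.1],[0,0,0],[0,0,0],[0,0,0],[0,0,0]],"angular":[[0,0,1],[0,0,1],[0,0,1],[0,0,1],[0,0,0.7],[0,0,0.26],[0,0,0],[0,0,0],[0,0,0]],"jaw":[85,85,85,85,85,85,85,85,85]}'
python3 - <<'E'
from h import *
im,C,st=shot('wrist','w12'); print(st['tool_pos'],st['joint_pos'],st['contact_force']);u=proj(C,(.5905,.0363,.077)).astype(int);print(u)
cv2.imwrite('pics/w12c.png',cv2.resize(im[max(0,u[1]-50):u[1]+50,u[0]-60:u[0]+60],None,fx=6,fy=6,interpolation=2))
q=st['tool_rot'];M=R.from_quat([q[1],q[2],q[3],q[0]]).as_matrix();print('toolz yaw',np.arctan2(M[1,2],M[0,2]))
E
```

```text
time: 22.5
tool_pos: [0.5911, 0.036, 0.1851]
tool_rot: [-0.295, 0.295, -0.643, 0.643]
contact_force: [-0.0, -0.2, 0.2]
gripper_width: 0.995
time: 23.4
tool_pos: [0.5913, 0.0361, 0.1408]
tool_rot: [-0.449, 0.448, -0.546, 0.547]
contact_force: [0.3, -0.4, -0.0]
gripper_width: 0.994
[0.59127807 0.03612146 0.14075454] [-6.45621014e-02  2.75398952e-02  1.75750365e+00 -2.09803969e-05
  1.35533204e+00  1.31970208e-01] [ 0.26761365 -0.37343752 -0.00390413]
[321 249]
toolz yaw -0.19652792106488398
```

View pics/w12.png

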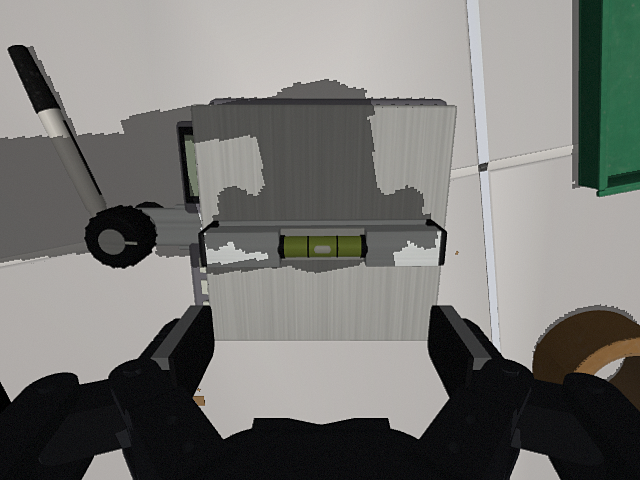

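View pics/w12c.png

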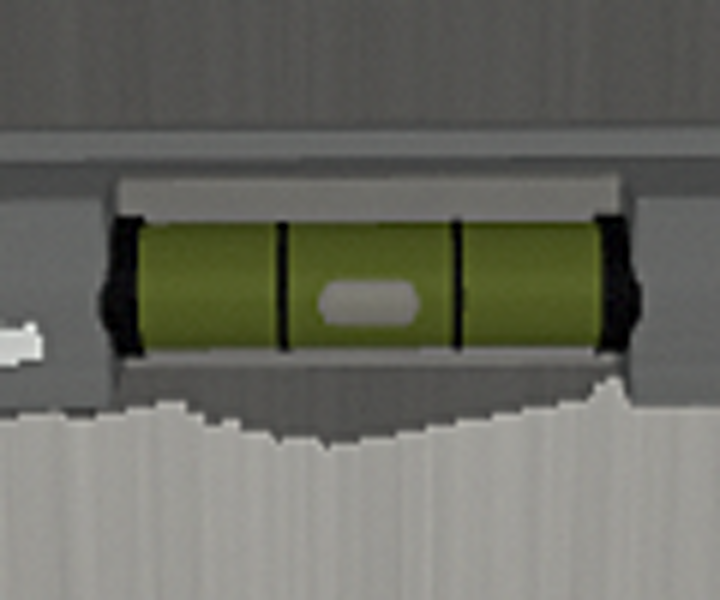

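The bubble sits centred: x 369 in the crop, with the lines at 283 and 457. The level runs parallel to the jaw axis, so I'll lower the open fingers onto the two flats.

```bash
python3 -m jog '{"offset":[[0,0,-0.2],[0,0,-0.3],[0,0,-0.3],[0,0,-0.3],[0,0,-0.2],[0,0,-0.1],[0,0,0],[0,0,0]],"angular":[[0,0,0],[0,0,0],[0,0,0],[0,0,0],[0,0,0],[0,0,0],[0,0,0],[0,0,0]],"jaw":[85,85,85,85,85,85,85,85]}'
python3 -m jog '{"offset":[[0,0,-0.04],[0,0,0]],"angular":[[0,0,0],[0,0,0]],"jaw":[85,85]}'
python3 -m jog '{"offset":[[0,0,-0.03],[0,0,0]],"angular":[[0,0,0],[0,0,0]],"jaw":[85,85]}'
python3 -m jog '{"offset":[[0,0,-0.03],[0,0,0]],"angular":[[0,0,0],[0,0,0]],"jaw":[85,85]}'
```

```text
time: 24.25
tool_pos: [0.5913, 0.0361, 0.0704]
tool_rot: [-0.449, 0.449, -0.546, 0.547]
contact_force: [-0.1, 0.5, 0.8]
gripper_width: 0.996
time: 24.45
tool_pos: [0.5912, 0.0361, 0.0685]
tool_rot: [-0.449, 0.448, -0.546, 0.547]
contact_force: [-0.6, 0.8, -1.0]
gripper_width: 0.992
time: 24.65
tool_pos: [0.5909, 0.0362, 0.0665]
tool_rot: [-0.449, 0.449, -0.546, 0.547]
contact_force: [0.5, 0.0, -0.2]
gripper_width: 0.996
time: 24.85
tool_pos: [0.5907, 0.0362, 0.0648]
tool_rot: [0.449, -0.449, 0.547, -0.546]
contact_force: [-0.2, 0.6, -0.1]
gripper_width: 0.992
```

```bash
python3 -m jog '{"offset":[[0,0,-0.03],[0,0,0]],"angular":[[0,0,0],[0,0,0]],"jaw":[85,85]}'
python3 -m jog '{"offset":[[0,0,-0.03],[0,0,0]],"angular":[[0,0,0],[0,0,0]],"jaw":[85,85]}'
python3 - <<'E'
from h import *
im,C,st=shot('wrist','w13'); print(st['tool_pos'],st['contact_force'])
E
```

```text
time: 25.05
tool_pos: [0.5907, 0.0362, 0.0632]
tool_rot: [0.449, -0.449, 0.547, -0.546]
contact_force: [-0.5, -0.4, -0.2]
gripper_width: 0.997
time: 25.25
tool_pos: [0.5907, 0.0361, 0.0617]
tool_rot: [0.449, -0.449, 0.547, -0.546]
contact_force: [-0.3, 0.4, -1.1]
gripper_width: 0.994
[0.59071535 0.0361455  0.06169333] [-0.30304085  0.38788204 -1.1366447 ]
```

View pics/w13.png

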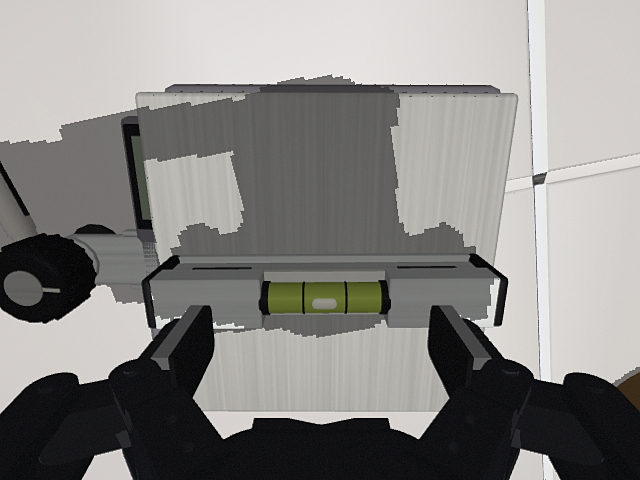

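```bash
python3 - <<'E'
from h import *
c=manip.camera_model('wrist');M=np.linalg.inv(c['mount'])
for y in (-.013,-.02,-.026):
  for x in (-.011,0,.011):
    p=M@np.array([x,y,-.0427,1]);print(y,x,(c['fx']*p[0]/p[2]+c['cx']).round(1),(c['fy']*p[1]/p[2]+c['cy']).round(1))
C=cam('wrist',manip.state());print(proj(C,(.5905,.0363,.077)))
E
```

```text
-0.013 -0.011 227.0 279.9
-0.013 0 228.8 302.7
-0.013 0.011 230.6 324.6
-0.02 -0.011 223.0 286.4
-0.02 0 225.0 310.0
-0.02 0.011 226.9 332.6
-0.026 -0.011 219.2 292.3
-0.026 0 221.4 316.7
-0.026 0.011 223.4 340.0
[323.41494663 304.62954596]
```

No contact yet. From the image geometry, the open finger tips stand about 34 mm behind the TCP, so contact should come near TCP z = 0.043. I'll keep going down in small steps.

```bash
python3 -m jog '{"offset":[[0,0,-0.08],[0,0,-0.08],[0,0,-0.06],[0,0,-0.04],[0,0,0],[0,0,0]],"angular":[[0,0,0],[0,0,0],[0,0,0],[0,0,0],[0,0,0],[0,0,0]],"jaw":[85,85,85,85,85,85]}'
python3 -m jog '{"offset":[[0,0,-0.03],[0,0,0]],"angular":[[0,0,0],[0,0,0]],"jaw":[85,85]}'
python3 -m jog '{"offset":[[0,0,-0.02],[0,0,0]],"angular":[[0,0,0],[0,0,0]],"jaw":[85,85]}'
python3 -m jog '{"offset":[[0,0,-0.02],[0,0,0]],"angular":[[0,0,0],[0,0,0]],"jaw":[85,85]}'
```

```text
time: 25.9
tool_pos: [0.5909, 0.0362, 0.0489]
tool_rot: [0.449, -0.449, 0.547, -0.546]
contact_force: [0.5, -0.5, 0.7]
gripper_width: 0.992
time: 26.1
tool_pos: [0.5909, 0.0362, 0.0474]
tool_rot: [0.449, -0.449, 0.547, -0.546]
contact_force: [-0.8, 0.0, 0.5]
gripper_width: 0.995
time: 26.3
tool_pos: [0.5908, 0.0362, 0.0464]
tool_rot: [0.449, -0.449, 0.547, -0.546]
contact_force: [-0.2, -0.1, -0.6]
gripper_width: 0.995
time: 26.5
tool_pos: [0.5908, 0.0362, 0.0454]
tool_rot: [0.449, -0.449, 0.547, -0.546]
contact_force: [0.5, -0.2, -0.3]
gripper_width: 0.996
```

```bash
python3 -m jog '{"offset":[[0,0,-0.02],[0,0,0]],"angular":[[0,0,0],[0,0,0]],"jaw":[85,85]}'
python3 -m jog '{"offset":[[0,0,-0.02],[0,0,0]],"angular":[[0,0,0],[0,0,0]],"jaw":[85,85]}'
python3 -m jog '{"offset":[[0,0,-0.02],[0,0,0]],"angular":[[0,0,0],[0,0,0]],"jaw":[85,85]}'
python3 - <<'E'
from h import *
im,C,st=shot('wrist','w14'); print(st['tool_pos'],st['contact_force'])
E
```

```text
time: 26.7
tool_pos: [0.5908, 0.0362, 0.0443]
tool_rot: [0.449, -0.449, 0.547, -0.546]
contact_force: [0.7, -0.5, 0.4]
gripper_width: 0.996
time: 26.9
tool_pos: [0.591, 0.0361, 0.0442]
tool_rot: [0.449, -0.449, 0.547, -0.546]
contact_force: [-3.0, -0.4, 4.4]
gripper_width: 0.998
time: 27.1
tool_pos: [0.591, 0.0362, 0.0442]
tool_rot: [0.449, -0.449, 0.547, -0.546]
contact_force: [-5.8, 0.3, 10.4]
gripper_width: 0.992
[0.59100104 0.03615067 0.04417859] [-5.77119452  0.32700025 10.43333896]
```

View pics/w14.png

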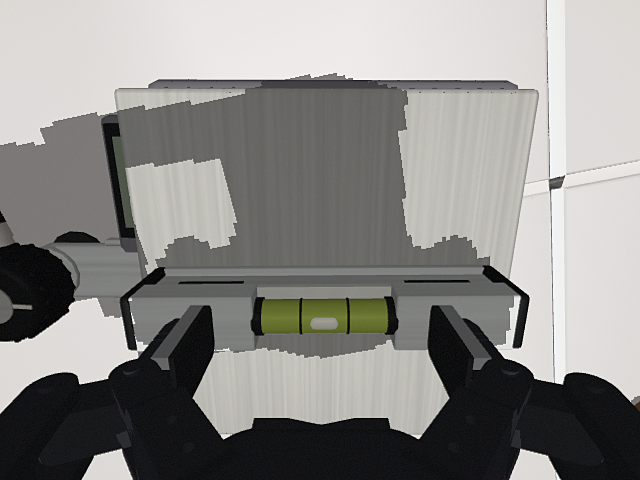

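```bash
python3 -m jog '{"offset":[[-0.01,0,0],[0,0,0],[0,0,0],[0,0,0],[0,0,0],[0,0,0]],"angular":[[0,0,0],[0,0,0],[0,0,0],[0,0,0],[0,0,0],[0,0,0]],"jaw":[85,85,85,85,85,85]}'
```

```text
time: 27.75
tool_pos: [0.591, 0.0361, 0.0442]
tool_rot: [-0.449, 0.449, -0.546, 0.547]
contact_force: [-1.6, 0.4, 8.4]
gripper_width: 0.999
```

```bash
python3 -m jog '{"offset":[[-0.005,0,-0.007],[0,0,0],[0,0,0],[0,0,0],[0,0,0],[0,0,0],[0,0,0],[0,0,0],[0,0,0],[0,0,0],[0,0,0],[0,0,0]],"angular":[[0,0,0],[0,0,0],[0,0,0],[0,0,0],[0,0,0],[0,0,0],[0,0,0],[0,0,0],[0,0,0],[0,0,0],[0,0,0],[0,0,0]],"jaw":[85,85,85,85,85,85,85,85,85,85,85,85]}'
python3 -m jog '{"offset":[[0,0,0],[0,0,0],[0,0,0],[0,0,0],[0,0,0],[0,0,0],[0,0,0],[0,0,0],[0,0,0],[0,0,0],[0,0,0],[0,0,0]],"angular":[[0,0,0],[0,0,0],[0,0,0],[0,0,0],[0,0,0],[0,0,0],[0,0,0],[0,0,0],[0,0,0],[0,0,0],[0,0,0],[0,0,0]],"jaw":[85,85,85,85,85,85,85,85,85,85,85,85]}'
python3 - <<'E'
from h import *
im,C,st=shot('wrist','w15'); print(st['tool_pos'],st['contact_force'])
cv2.imwrite('pics/w15c.png',cv2.resize(im[280:350,240:410],None,fx=4.7,fy=4.7,interpolation=2))
E
```

```text
time: 28.95
tool_pos: [0.5911, 0.0362, 0.0442]
tool_rot: [-0.449, 0.448, -0.546, 0.547]
contact_force: [-2.8, -0.2, 9.4]
gripper_width: 0.992
time: 30.15
tool_pos: [0.5911, 0.0361, 0.0442]
tool_rot: [-0.449, 0.448, -0.546, 0.547]
contact_force: [-2.6, 0.8, 9.5]
gripper_width: 0.995
[0.59107221 0.0361381  0.0442276 ] [-2.63945023  0.83579216  9.49263385]
```

View pics/w15c.png

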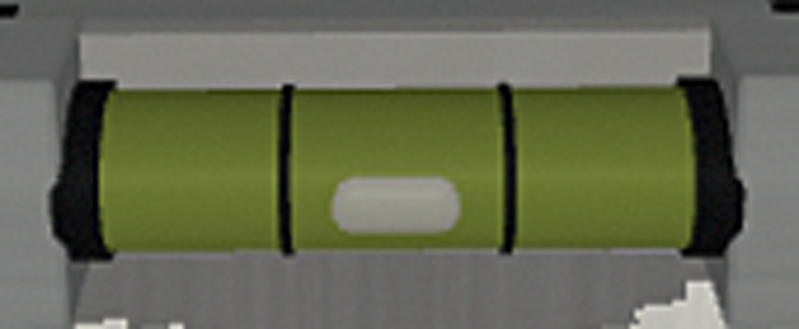

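The bubble sits at 396 between the lines at 287 and 508, under a steady 9.5 N. I'll take a quick look at the bystanders and hand in.

```bash
python3 - <<'E'
from h import *
im,C,st=shot('top','t16'); a=cv2.imread('pics/top0.png')
cv2.imwrite('pics/t16c.png',np.vstack([cv2.resize(i[200:310,140:300],None,fx=2.7,fy=2.7) for i in (a,im)]))
print(st['contact_force'],st['time']); manip.job_done()
E
```

```text
[-2.83362646  0.44138497  9.69816462] 30.2
the job is handed in; nothing more can be done
```

View pics/t16c.png

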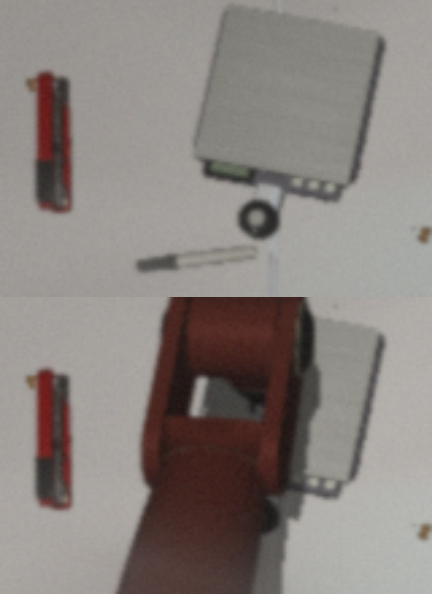

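The scale is level and the job was handed in at 30.2 s of the 72 s, with the hand still pressing on the spirit level. No verdict is reported, so these are my own last checks.

- **Placing:** I stood the nearest of the three levels in the middle of the pan, front to back, and let go. Its bubble settled about 10 mm to the back.
- **Levelling:** I turned the knob about 3.3 rad clockwise in one grip, without slip. The bubble came to rest within about 0.3 mm of the middle.
- **Pressing:** The open fingers push on both flats with about 9.6 N straight down, and the reading was steady. The bubble stayed within about 0.1 mm of the middle.

- **Sideways force:** About 2.8 N of sideways force remains at the tool. It was 5.8 N, and I reduced it by shifting the hand.
- **First grasp:** My first pinch went into the cut-out and squeezed the vial. I opened and gripped the solid bar instead.
- **Finger tips:** They turned out to sit about 20 mm farther back than I first assumed, so contact came lower than I had predicted.
- **Bystanders:** The last top view shows the stapler where it started. The marker was hidden by the arm, so it is not confirmed there. It looked untouched in the wrist view taken after the knob was turned.

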